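Shut and bolt the module test fixture

ROBOT

A 7-joint arm with a two-finger parallel gripper is mounted at the origin on a cart in front of the work surface, level with it; the furniture and walls round the work are solid. World frame = base frame: x ahead of the robot, y to its left, z up, the work surface at z = 0. Lengths are in m, angles in rad, forces in N, time in s.
With the tool pointing down it reaches from about 0.425 to 1.025 m from the base axis. Payload 3.6 kg.
Tool frame: the origin (TCP) lies midway between the tips of the shut fingers; the grasp point (between the pads) lies 19 mm behind it (arm.grasp_offset is the distance from the TCP to the grasp point, in m); z points along the fingers, y is the line along which they close (so a half turn about z gives the same grasp; the last joint's range is limited). The gripper opens to 85 mm and grips with 20 to 120 N. Pads are 22 mm wide; open, the fingers measure 114 mm over their backs; the gripper's body (76 mm by 85 mm) begins 54 mm behind the grasp point. The pads swing forward as they close: fully open they stand 13 mm farther back than shut.
Start: joints at [1.141, 0.591, 0.048, 1.609, -0.033, 0.943, -0.034], TCP at [0.24, -0.684, 0.231] pointing down, gripper open.
Joint ranges: [-2.69, 2.69], [-0.47, 2.24], [-1.27, 1.36], [0.19, 2.51], [-1.53, 4.68], [0.08, 2.07], [-3.09, 3.09]. Speed limits (rad/s): [2.57, 2.57, 3.14, 3.14, 3.14, 3.14, 3.14].

INTERFACE

Orientations are given as a unit quaternion [w, x, y, z].
In Python, from bench import arm, viewer gives the robot as it stands.
- The arm moves only by the tool carry_out, never from a script. Its argument "deltas" is text: rows parted by semicolons, each of 5 numbers parted by spaces: the shift along the world's x, y, z in cm, then the turn about the world's z in degrees, then the opening, from 0 (shut) to 1 (fully open). A call has 1 to 10 rows; each row is the pose to reach, as a shift and turn from the pose commanded when the call began; what a row does not reach only later rows make up. A row lasts 1/8 s, in which the tool goes at most 62.5 mm and 10.7 degrees, less where a joint would pass 70% of its speed; a pose out of reach is approached as far as the arm can. A call with a gripper value outside its range is refused whole. The fingers move at their own pace and stop on an object; "newtons" is the grip in N (left out, the last holds). Time passes only in rows, so rows that repeat a pose let the fingers close. It gives the time, the measured TCP pose, the force, the opening and the grip force at its end, in the units of the state.
- arm.get_state(): the state, without advancing time (a new reading comes with each control period).
- viewer.snapshot(name): name is "scene" or "top" or "wrist"; returns a dict with "image" (420x560x3 uint8, red, green, blue), "vfov" (degrees; the focal length in pixels is half the picture's height over the tangent of half this angle, whatever the lens; pixels are square), "cx", "cy" (the principal point, pixels), "dist_coeffs" ([k1, k2, p1, p2, k3] as OpenCV has them; the pictures are not rectified), "xyz" and "rotation" of the camera in the world; the wrist camera has in their place "tool_from_camera" (4x4, takes a point from camera to tool coordinates, whose origin is the TCP and whose axes are the flange's). Camera axes: x right, y up, looking along -z (the intrinsics and any distortion apply to the point x, -y, -z); pixel columns grow to the right and rows downward; lengths in m; the calibration is good to about 2 mm. A picture is of the moment at which its call begins: read the wrist's pose just before it. There is no depth.
- arm.job_done(): hands the job in; it is judged then, once.
The state is a dict: "clock": time; "qpos": joint angles; "joint_vel": joint speeds; "joint_efforts": joint torques, N m; "ee_pos": TCP position; "orientation": TCP orientation; "ft_force": force on the tool from outside, world axes, zero at the start; "moment": the same for the moment, N m; "gripper_width": opening from 0.0 (shut) to 1.0 (fully open); "gripper_force": force on a finger pad.
Only numpy, scipy, OpenCV 4.12 (cv2) and the standard library are available. Lean on these libraries where they do the work, as an engineer would, in place of code of your own. Each camera call takes 0.05 s, during which the arm holds its last target. There are 200 camera calls.

TASK

Close the test fixture for its powered test: push the raised lid all the way down with a fingertip. Then press the red spring catch down with one fingertip and keep it down while the other fingertip pushes the bolt, by its upright black post, fully home through the eye on the lid; only then let go, so that the catch springs back up and locks the bolt. Push and press only: do not raise the lid further or force anything, pick nothing up, and leave the module in its nest and the other things on the bench where they are.

Things in the scene. Friction and masses are not known exactly. Their poses are not given: they have to be found in the camera images.
- fixture: test fixture fixed to the bench: base plate 214 x 220 x 12 mm, blue-walled chamber on its far part, bolt and catch on its near part. Origin on the bench below the bolt's axis, midway between the plate's sides; own +y: the way the bolt goes home, +x: to the lid's hinge, z up. Plate: own x -72 to 142 mm. Dark steel guides over the bolt, tops 43 mm above the bench, at own y -59, 47.5 and 99 mm
- lid (a joint): lid, 88 x 182 x 6 mm aluminium frame with a clear window: angle in rad, 0 = shut (top 50 mm above the bench), grows as its front edge rises. Starts 0.5 to 0.75 open, stays where it is left; 1 to 2 N at the pad pushes it down. A steel strap runs 41 mm forward of its front edge at fixture y 77.5 mm and ends in a hanging eye (hole 18 x 17 mm) that the bolt passes when the lid is shut
- lid_pad (a point): top centre of the black rubber hand pad (18 x 56 mm) on the front bar of the lid, where to push it; moves with the lid: 80 mm from the hinge line and, shut, 52 mm above the bench
- lid_hinge (a point): middle of the lid's hinge line, which runs along the fixture's y axis; 47 mm above the bench, at own x +134 mm of the fixture
- bolt (a joint): square steel bolt, 12 x 12 x 163 mm, top 36 mm above the bench: travel in m along the fixture's +y, 0 = drawn back, 0.034 = fully home at its stop. Slides stiffly (about 2 N), stays where it is left. At both ends the catch's tooth locks it in a notch (2.5 mm of play) unless the catch is down
- bolt_post (a point): top centre of the bolt's upright black finger post, 14 mm in diameter, its top 88 mm above the bench, bare from 52 mm up; moves with the bolt; drawn back it is at fixture y -30 mm, x 0. Push it towards the fixture's +y. It stands 48 mm farther (fixture +x) than the middle of the catch's paddle
- catch (a joint): spring catch: angle in rad, 0 = up (tooth in a notch), 0.36 = fully down at its stop; the bolt is free from about 0.25. The paddle goes down about 9 mm, 2 N at first, 6 to 8 N at the bottom. Let go, it springs up if a notch is under the tooth (bolt within 2.5 mm of an end); else the tooth rests on the bolt and the paddle stays down
- catch_pad (a point): top middle of the catch's red ribbed paddle, 28 mm (fixture x) by 62 mm (fixture y), 65 mm above the bench when up, front edge slightly higher. A fingertip may slide along it while holding it down. The drawn-back post stands 48 mm in fixture +x and 1 mm in +y from here. With the paddle down, a fingertip on it is some 56 mm above the bench: another level with it clears the bolt and guides
- module: black ring module, 36 mm across and 22 mm high, loose in the white nest in the chamber under the lid; origin at the centre of its underside. Not to be moved
- label_box: white carton 60 x 100 x 46 mm, loose on the bench, left of the fixture; origin at the centre of its underside
- glue_bottle: small white bottle with a blue nozzle, 107 mm high, loose on the bench, behind on the right; origin at the centre of its underside
- tape_roll: roll of dark tape, 52 mm across, 19 mm high, loose, right; origin at the centre of its underside
- spare_module_1: spare black ring module, 36 mm across, 22 mm high, loose on the bench, left; origin at the centre of its underside
- spare_module_2: spare black and red ring module, 36 mm across, 22 mm high, loose on the bench, left; origin at the centre of its underside
- driver: red-handled hex driver, 159 mm long, loose, left; origin under its middle

How it is judged:
By the outcome, as a careful person would: the job done as asked, in the order asked, and still so for the second after the job is handed in, with the robot touching nothing.
It also fails if it takes over 48 s, if anything falls off the work surface, if the arm or the gripper's body presses on something with over 40 N, if the wrist force passes 120 N, or if a joint passes its speed limit or range.

## Working session

There is one attempt and no reset: what is moved stays moved. The work goes in short steps, Python scripts to look and compute and a tool call to move; the robot and the scene stay as the last step left them, time stands still between calls to the robot, and variables do not carry over. Pictures are saved under pics/ and viewed, at most 10 in all, crops included, and the job is handed in when it is done.

Besides the shell and the picture viewer there is one more tool, called after "Call:" as name(argument=value, ...), one argument or row to a line, values as JSON. carry_out: Moves the arm, as the interface text tells. Its arguments: {"type":"object","properties":{"deltas":{"type":"string"},"newtons":{"type":"number"}},"required":["deltas"]}

```bash
ls; mkdir -p pics; cat > h.py <<'E'
import numpy as np, cv2
from bench import arm, viewer
def snap(n,f):
    s=arm.get_state(); d=viewer.snapshot(n); cv2.imwrite('pics/'+f,cv2.cvtColor(d['image'],cv2.COLOR_RGB2BGR))
    d['state']=s; return d
def cam(d):
    H,W=d['image'].shape[:2]; f=H/2/np.tan(np.radians(d['vfov'])/2)
    K=np.array([[f,0,d['cx']],[0,f,d['cy']],[0,0,1]])
    return K,np.array(d['dist_coeffs'],float),np.array(d['xyz'],float),np.array(d['rotation'],float)
def ray(d,uv):
    K,D,o,R=cam(d)
    p=cv2.undistortPoints(np.array([[uv]],float),K,D)[0,0]
    v=R@np.array([p[0],-p[1],-1]); return o,v/np.linalg.norm(v)
def onz(d,uv,z):
    o,v=ray(d,uv); return o+v*(z-o[2])/v[2]
def tri(d1,u1,d2,u2):
    A=np.zeros((3,3));b=np.zeros(3)
    for d,u in((d1,u1),(d2,u2)):
        o,v=ray(d,u);P=np.eye(3)-np.outer(v,v);A+=P;b+=P@o
    return np.linalg.solve(A,b)
E
python3 - <<'E'
from h import *
import pickle
ds={n:snap(n,n+'.png') for n in('scene','top')}
pickle.dump(ds,open('ds.pkl','wb'))
for n,d in ds.items(): print(n,d['xyz'],np.array(d['rotation']).shape,d['rotation'],d['vfov'])
s=arm.get_state();print(s)
E
```

```text
pics
scene [-0.00204469 -0.74279519  0.57538224] (4,) [ 0.81708596  0.49598879 -0.15358894 -0.25055157] 43.99263072869713
top [0.3874449  0.06254696 0.91704164] (4,) [ 0.70678269  0.08085189 -0.05528329 -0.70061756] 54.926482402832846
{'clock': 0.1, 'qpos': array([ 1.14048327,  0.59207491,  0.04828873,  1.60969527, -0.03328838,
        0.94270884, -0.03370173]), 'joint_vel': array([-0.00052837, -0.00252019,  0.00154259, -0.00176825, -0.0010756 ,
        0.00038223,  0.00028249]), 'joint_efforts': array([ 4.13540358e-03, -5.50000441e+01,  1.55325785e+00, -1.98824430e+01,
        9.77245742e-03,  3.80534300e-03,  1.00579871e-05]), 'ee_pos': array([ 0.23936585, -0.68354936,  0.23022011]), 'orientation': array([-1.01464853e-03,  9.85844329e-01,  1.67659999e-01, -2.33009589e-04]), 'ft_force': array([-9.62412555e-01, -1.96947309e-01,  2.62402330e-04]), 'moment': array([ 0.02190347,  0.07306806, -0.0534214 ]), 'gripper_force': 0.0, 'gripper_width': 0.9947475168891872}
```

View pics/scene.png

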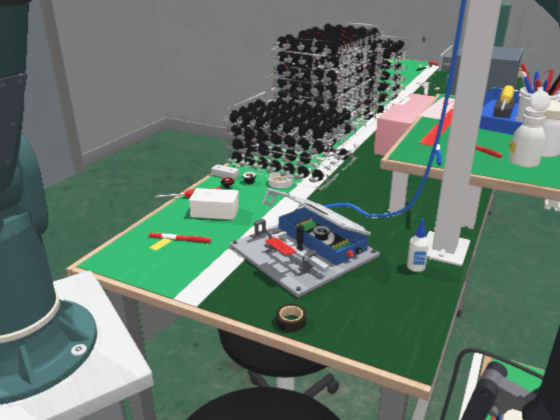

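View pics/top.png

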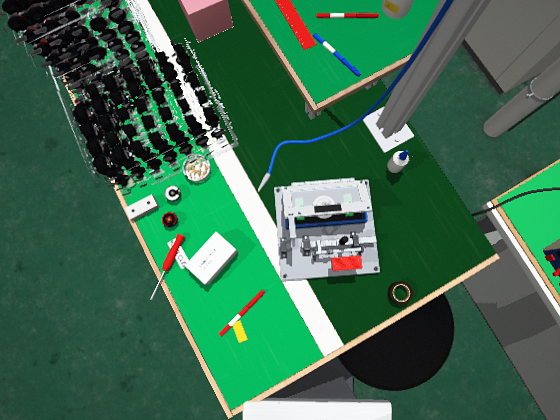

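The scene view shows the fixture with its lid raised, the red paddle at about (281,246) and the post at about (300,235). In the top view the paddle is at about (347,263), the post at about (344,240) and the plate corners at about (279,280) and (379,275). The fixture's yaw is near zero.

```bash
sed -i "s/np.array(d\['rotation'\],float)/Rotation.from_quat(np.roll(d['rotation'],-1)).as_matrix()/; 1a from scipy.spatial.transform import Rotation" h.py
python3 - <<'E'
from h import *
import pickle
ds=pickle.load(open('ds.pkl','rb'))
for n,(x0,y0,x1,y1) in {'top':(265,170,395,290),'scene':(225,180,385,300)}.items():
    d=ds[n];im=d['image'].astype(int);c=d['image'][y0:y1,x0:x1]
    cv2.imwrite(f'pics/{n}c.png',cv2.cvtColor(cv2.resize(c,None,fx=5,fy=5,interpolation=cv2.INTER_CUBIC),cv2.COLOR_RGB2BGR))
    m=((im[...,0]>150)&(im[...,1]<80)&(im[...,2]<80)).astype(np.uint8); m[:y0]=0;m[y1:]=0;m[:,:x0]=0;m[:,x1:]=0
    k,l,st,ce=cv2.connectedComponentsWithStats(m);i=1+st[1:,4].argmax()
    cnt=np.argwhere(l==i)[:,::-1].astype(np.float32);r=cv2.minAreaRect(cnt)
    print(n,st[i],ce[i],r,onz(d,ce[i],.065)); print([onz(d,p,.065).round(4) for p in cv2.boxPoints(r)])
E
```

```text
top [331 255  31  16 373] [346.19302949 262.75603217] ((346.08770751953125, 262.8328857421875), (13.294967651367188, 29.207054138183594), 83.9909896850586) [ 0.44231741 -0.05837859  0.065     ]
[array([ 0.4525, -0.0265,  0.065 ]), array([ 0.4593, -0.0874,  0.065 ]), array([ 0.4318, -0.0896,  0.065 ]), array([ 0.4251, -0.0291,  0.065 ])]
scene [266 238  29  17 218] [279.94036697 245.8853211 ] ((280.4615173339844, 245.80764770507812), (29.399110794067383, 9.15255355834961), 33.6900634765625) [ 0.44254814 -0.06065342  0.065     ]
[array([ 0.429 , -0.0328,  0.065 ]), array([ 0.4517, -0.0147,  0.065 ]), array([ 0.4576, -0.0883,  0.065 ]), array([ 0.4359, -0.1039,  0.065 ])]
```

View pics/topc.png

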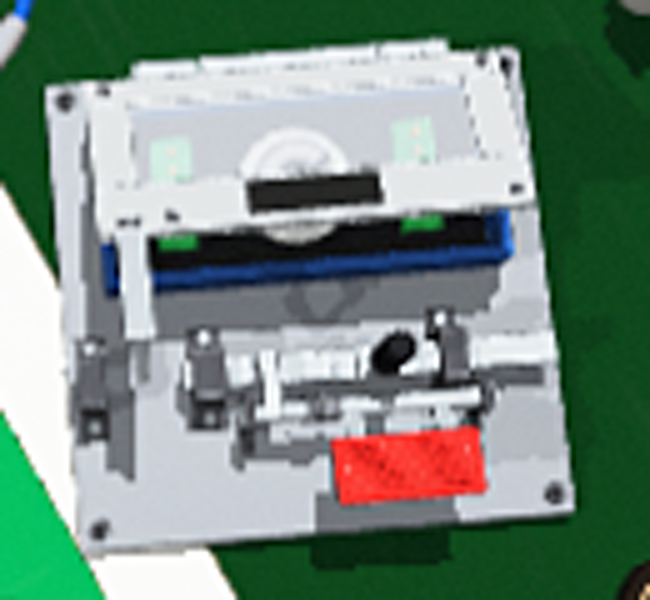

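View pics/scenec.png

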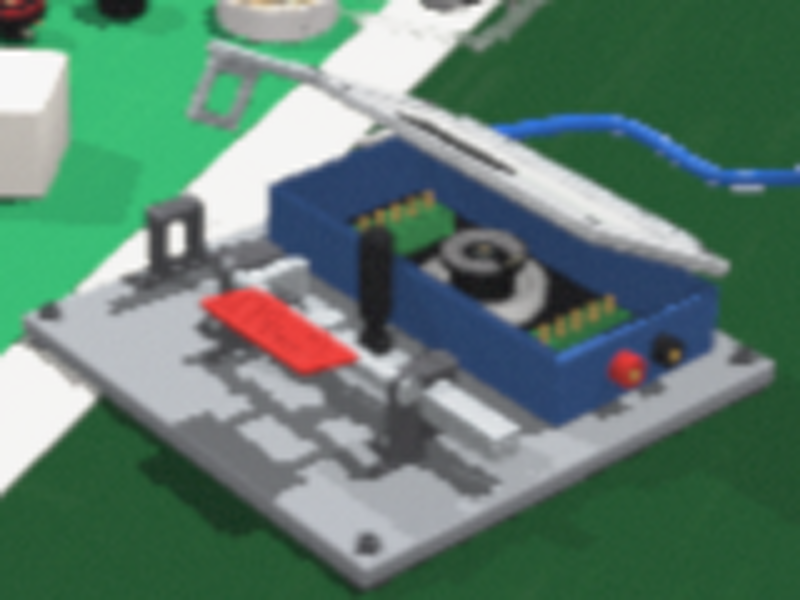

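The zoomed top view has the plate corners at crop (47,88), (517,47), (573,512) and (88,553), the post top at about (402,345) and the rubber pad at about (315,192). The scene crop has the post top at about (376,232) and the pad at about (460,142).

```bash
python3 - <<'E'
from h import *
import pickle
ds=pickle.load(open('ds.pkl','rb'));T=ds['top'];S=ds['scene']
t=lambda x,y:(x/5+265-.4,y/5+170-.4); s=lambda x,y:(x/5+225-.4,y/5+180-.4)
W=np.array([onz(T,t(*p),.012)[:2] for p in((47,88),(517,47),(573,512),(88,553))])
O=np.array([(.142,.11),(.142,-.11),(-.072,-.11),(-.072,.11)])
a=O-O.mean(0);b=W-W.mean(0);th=np.arctan2((a[:,0]*b[:,1]-a[:,1]*b[:,0]).sum(),(a*b).sum())
R=np.array([[np.cos(th),-np.sin(th)],[np.sin(th),np.cos(th)]]);o=W.mean(0)-R@O.mean(0)
print('yaw',np.degrees(th),'o',o,'res',(W-(O@R.T+o)).round(4).tolist())
loc=lambda p:R.T@(p[:2]-o)
print('post exp',o+R@[0,-.03],'paddle exp',o+R@[-.048,-.031])
p=tri(T,t(402,345),S,s(376,234));print('post',p,loc(p),onz(T,t(402,345),.088),onz(S,s(376,234),.088))
p=tri(T,t(315,192),S,s(460,142));l=loc(p);print('pad',p,l,'angle',np.arctan2(p[2]-.047,.134-l[0]))
E
```

```text
yaw 5.2700887401809995 o [ 0.48716598 -0.0248    ] res [[-0.0006, -0.0012], [-0.0004, 0.001], [0.0003, 0.0026], [0.0008, -0.0023]]
post exp [ 0.4899215  -0.05467318] paddle exp [ 0.44221626 -0.06007779]
post [ 0.49087157 -0.05405173  0.08754593] [ 0.00100314 -0.02946844] [ 0.4902374  -0.05364948  0.088     ] [ 0.49109218 -0.0548527   0.088     ]
pad [ 0.55489827 -0.01926896  0.09213868] [ 0.06795401 -0.0007136 ] angle 0.5995273866836859
```

Call:
carry_out(
  deltas="3 6 0 7 0;6 12 0 14 0;9 19 0 22 0;12 26 0 30 0;15 32 0 38 0;18 38 0 46 0;21 44 0 53 0;24 50 0 61 0;28 58 0 69 0;31.6 66.5 0 76 0",
)

```text
clock: 1.35
ee_pos: [0.5097, -0.1189, 0.2312]
orientation: [0.0, 0.672, 0.74, -0.0]
ft_force: [0.1, -0.4, -1.0]
gripper_width: -0.0
gripper_force: 0.0
```

```bash
python3 - <<'E'
from h import *
s=arm.get_state()
print(s['clock'],s['qpos'].round(3),s['ee_pos'],s['orientation'].round(4),s['ft_force'],s['gripper_width'],np.abs(s['joint_vel']).max())
E
```

```text
1.35 [ 0.454  0.363 -0.398  2.048  0.2    0.767  0.031] [ 0.50970548 -0.11891712  0.23124521] [ 1.000e-04  6.723e-01  7.403e-01 -0.000e+00] [ 0.14359179 -0.37975325 -1.03109284] -0.000204882676305523 0.7019097859184905
```

Call:
carry_out(
  deltas="0 0 0 0 0;0 0 0 0 0;0 0 0 0 0",
)

```text
clock: 1.72
ee_pos: [0.5081, -0.1225, 0.2309]
orientation: [-0.0, 0.675, 0.738, -0.001]
ft_force: [0.2, 0.4, -0.2]
gripper_width: -0.003
gripper_force: 0.0
```

Call:
carry_out(
  deltas="2.7 5.5 0 0 0;5.2 10.3 0 0 0;5.2 10.3 -3 0 0;5.2 10.3 -7 0 0;5.2 10.3 -11 0 0;5.2 10.3 -11.5 0 0;5.2 10.3 -12 0 0;5.2 10.3 -12 0 0",
)

```text
clock: 2.72
ee_pos: [0.5621, -0.0179, 0.1124]
orientation: [0.001, 0.674, 0.739, 0.001]
ft_force: [0.4, 0.6, 0.5]
gripper_width: 0.001
gripper_force: 0.0
```

```bash
python3 - <<'E'
from h import *
d=snap('scene','s2.png')
cv2.imwrite('pics/s2c.png',cv2.resize(cv2.imread('pics/s2.png')[150:310,215:395],None,fx=4,fy=4,interpolation=cv2.INTER_CUBIC))
E
```

```text
(no output)
```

View pics/s2c.png

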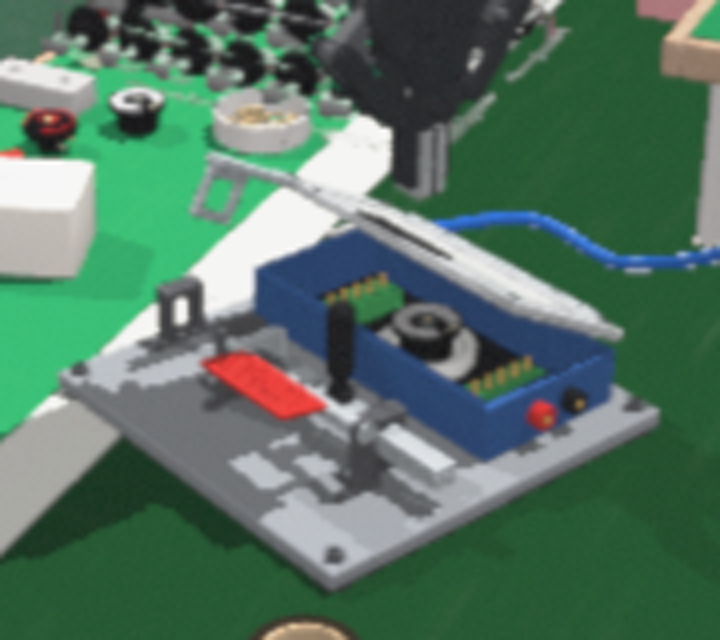

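The shut fingertips, at crop (420,190), hover just above the pad at (410,235). I'll push down along the lid's arc.

Call:
carry_out(
  deltas="0 0 -1 0 0;-0.1 0 -1.8 0 0;-0.3 0 -2.4 0 0;-0.6 0 -3 0 0;-0.9 0 -3.6 0 0;-1.1 0 -4.2 0 0;-1.3 0 -4.7 0 0;-1.5 0 -5.2 0 0;-1.7 0 -5.6 0 0;-1.7 0 -5.6 0 0",
)

```text
clock: 4.03
ee_pos: [0.5432, -0.0175, 0.0548]
orientation: [-0.001, 0.674, 0.739, -0.001]
ft_force: [0.3, -0.1, 0.5]
gripper_width: -0.003
gripper_force: 0.0
```

Call:
carry_out(
  deltas="0 0 -0.2 0 0;0 0 -0.4 0 0;0 0 -0.5 0 0;0 0 -0.5 0 0",
)

```text
clock: 4.53
ee_pos: [0.5437, -0.0176, 0.0519]
orientation: [0.0, 0.674, 0.739, -0.001]
ft_force: [-4.5, -0.6, 16.5]
gripper_width: 0.0
gripper_force: 7.8
```

Contact is firm at z = 0.052 with 16 N, so the lid is shut. Next I'll lift off and move over the catch and post.

Call:
carry_out(
  deltas="0 0 3 0 0;0 0 7 0 0;-1 -1 8 0 0.45;-4 -3 8 0 0.45;-7.5 -6 8 0 0.45;-7.5 -6 8 0 0.45;-7.5 -6 8 0 0.45;-7.5 -6 8 0 0.45",
)

```text
clock: 5.52
ee_pos: [0.4702, -0.0768, 0.1302]
orientation: [0.0, 0.673, 0.739, 0.001]
ft_force: [0.1, 1.1, -0.3]
gripper_width: 0.45
gripper_force: 0.0
```

```bash
python3 - <<'E'
from h import *
import pickle
d=snap('wrist','w1.png'); e=snap('scene','s3.png')
pickle.dump((d,e),open('w1.pkl','wb'))
print(d['tool_from_camera'],d['state']['ee_pos'],d['state']['gripper_width'])
a=cv2.imread('pics/w1.png'); b=cv2.resize(cv2.imread('pics/s3.png')[180:300,240:380],(490,420),interpolation=cv2.INTER_CUBIC)
cv2.imwrite('pics/j3.png',cv2.resize(np.hstack([a[:,60:],b[:,:]]),None,fx=.8,fy=.8))
E
```

```text
[[-5.35671820e-04  9.53527418e-01  3.01305784e-01  7.68481939e-02]
 [ 9.99999721e-01  6.67684735e-04 -3.35154640e-04  2.92350704e-05]
 [-5.20756411e-04  3.01305520e-01 -9.53527510e-01 -1.42541782e-01]
 [ 0.00000000e+00  0.00000000e+00  0.00000000e+00  1.00000000e+00]] [ 0.4701731  -0.0768216   0.13023042] 0.4500501445354
```

View pics/j3.png

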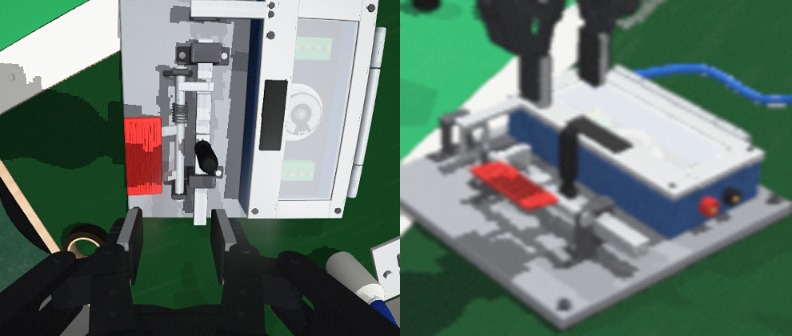

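The wrist view shows the lid shut, the paddle at (124–162,117–195), the post top at about (210,170), and the fingertips at about (142,208) and (213,208) in the joined picture.

```bash
python3 - <<'E'
from h import *
import pickle
d,e=pickle.load(open('w1.pkl','rb'))
s=d['state'];Rt=Rotation.from_quat(np.roll(s['orientation'],-1)).as_matrix();M=np.array(d['tool_from_camera'])
K,D=cam(dict(d,xyz=[0,0,0],rotation=[1,0,0,0]))[:2]
def r(uv):
    p=cv2.undistortPoints(np.array([[uv]],float),K,D)[0,0];v=Rt@M[:3,:3]@[p[0],-p[1],-1];return s['ee_pos']+Rt@M[:3,3],v
th=np.radians(5.27);R=np.array([[np.cos(th),-np.sin(th)],[np.sin(th),np.cos(th)]]);o=np.array([.4872,-.0248])
def f(n,j,z):
    c,v=r((j[0]/.8+60,j[1]/.8));p=c+v*(z-c[2])/v[2];print(n,p.round(4),'local',(R.T@(p[:2]-o)).round(4))
im=d['image'].astype(int);m=(im[...,0]>150)&(im[...,1]<90)&(im[...,2]<90);m[:,:180]=0;m[:120]=0;m[260:]=0
q=np.argwhere(m)[:,::-1];print(len(q),q.min(0),q.max(0))
c=q.mean(0);f('paddle',((c[0]-60)*.8,c[1]*.8),.065)
f('post',(210,170),.088)
for n,j in dict(Lin=(142,208),Lback=(121,222),Rin=(212,208),Rback=(235,222)).items(): f(n,j,s['ee_pos'][2]+.005)
print('tcp local',R.T@(s['ee_pos'][:2]-o))
E
```

```text
3900 [215 146] [262 243]
paddle [ 0.4428 -0.0561  0.065 ] local [-0.0471 -0.027 ]
post [ 0.4918 -0.0572  0.088 ] local [ 0.0016 -0.0327]
Lin [ 0.4507 -0.0674  0.1352] local [-0.0403 -0.0391]
Lback [ 0.4396 -0.077   0.1352] local [-0.0522 -0.0476]
Rin [ 0.4883 -0.064   0.1352] local [-0.0025 -0.0391]
Rback [ 0.5021 -0.0713  0.1352] local [ 0.0106 -0.0476]
tcp local [-0.02173307 -0.05023779]
```

Call:
carry_out(
  deltas="-0.2 -0.4 -1 0 0.45;-0.2 -0.4 -3 0 0.45;-0.2 -0.4 -5 0 0.45;-0.2 -0.4 -6 0 0.45;-0.2 -0.4 -6.5 0 0.45;-0.2 -0.4 -7 0 0.45;-0.2 -0.4 -7 0 0.45",
)

```text
clock: 6.5
ee_pos: [0.466, -0.0817, 0.0603]
orientation: [-0.001, 0.674, 0.739, -0.001]
ft_force: [-3.6, -0.2, 3.9]
gripper_width: 0.447
gripper_force: 1.9
```

Call:
carry_out(
  deltas="0 0 -0.2 0 0.45;0 0 -0.4 0 0.45;0 0 -0.6 0 0.45;0 0 -0.6 0 0.45",
)

```text
clock: 7.0
ee_pos: [0.4645, -0.082, 0.0543]
orientation: [-0.001, 0.674, 0.739, -0.002]
ft_force: [-5.1, 0.4, 5.7]
gripper_width: 0.448
gripper_force: 3.6
```

Call:
carry_out(
  deltas="0 0 -0.1 0 0.45;0 0 -0.2 0 0.45;0 0 -0.3 0 0.45;0 0 -0.3 0 0.45",
)

```text
clock: 7.5
ee_pos: [0.464, -0.0821, 0.052]
orientation: [-0.001, 0.674, 0.739, -0.003]
ft_force: [-7.1, 1.0, 15.2]
gripper_width: 0.454
gripper_force: 8.4
```

Call:
carry_out(
  deltas="0.2 0.4 -0.3 0 0.45;0.2 0.9 -0.3 0 0.45;0.2 1.4 -0.3 0 0.45;0.1 1.9 -0.3 0 0.45;0.1 2.4 -0.3 0 0.45;0 2.9 -0.3 0 0.45;0 2.9 -0.3 0 0.45",
)

```text
clock: 8.38
ee_pos: [0.4626, -0.0663, 0.0511]
orientation: [0.003, 0.677, 0.736, -0.011]
ft_force: [-8.1, -25.5, 38.0]
gripper_width: 0.449
gripper_force: 21.2
```

I overpressed: the z shift is relative to the new commanded pose. I'll ease off and look.

Call:
carry_out(
  deltas="0.2 -0.6 0.1 0 0.45;0.4 -1.4 0.3 0 0.45;0.4 -1.4 0.3 0 0.45",
)

```text
clock: 8.75
ee_pos: [0.464, -0.0679, 0.0521]
orientation: [-0.003, 0.674, 0.738, -0.006]
ft_force: [-11.7, 0.0, 22.0]
gripper_width: 0.45
gripper_force: 12.0
```

```bash
python3 - <<'E'
from h import *
import pickle
d=snap('wrist','w2.png'); e=snap('scene','s4.png')
pickle.dump((d,e),open('w2.pkl','wb'))
s=d['state'];print(s['ee_pos'],s['ft_force'],s['moment'])
a=cv2.imread('pics/w2.png')[80:360,130:420]; b=cv2.imread('pics/s4.png')[205:285,245:335]
cv2.imwrite('pics/j4.png',np.hstack([cv2.resize(x,(400,400),interpolation=cv2.INTER_CUBIC) for x in(a,b)]))
E
```

```text
[ 0.46403212 -0.06787687  0.05208171] [-1.17364182e+01  1.54339953e-02  2.19963727e+01] [ 0.01376317  2.9688069  -0.04625466]
```

View pics/j4.png

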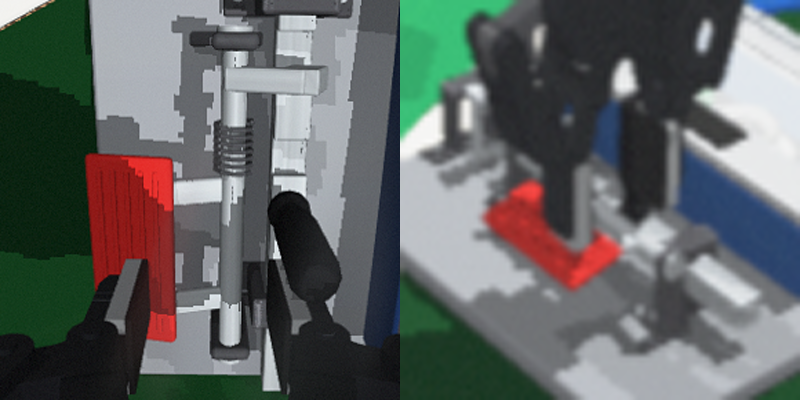

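The wrist view shows the left fingertip on the paddle (far edge at crop (88–172,155)) and the right finger just behind the post, whose top is at (318,282). I'll measure how far down the paddle is and where the post stands.

```bash
cat >> h.py <<'E'
th=np.radians(5.27);R2=np.array([[np.cos(th),-np.sin(th)],[np.sin(th),np.cos(th)]]);o2=np.array([.4872,-.0248])
loc=lambda p:(R2.T@(np.array(p[:2])-o2)).round(4)
def wpose(d):
    s=d['state'];Rt=Rotation.from_quat(np.roll(s['orientation'],-1));M=np.array(d['tool_from_camera'])
    return dict(d,xyz=s['ee_pos']+Rt.as_matrix()@M[:3,3],rotation=np.roll((Rt*Rotation.from_matrix(M[:3,:3])).as_quat(),1))
E
python3 - <<'E'
from h import *
import pickle
d,e=pickle.load(open('w2.pkl','rb'));d=wpose(d)
w=lambda x,y:(x*.725+130,y*.7+80); s=lambda x,y:((x-400)*.225+245,y*.2+205)
for n,a,b in (('frontleft',(88,155),(486,216)),('backleft',(173,158),(537,182))):
    p=tri(d,w(*a),e,s(*b));print(n,p.round(4),loc(p))
for z in (.056,.065): print('wrist',z,[loc(onz(d,w(*a),z)) for a in((88,155),(173,158),(176,340))])
for z in (.05,.056,.065): print('scene fl',z,loc(onz(e,s(486,216),z)))
print('post',loc(onz(d,w(318,282),.088)),'base~z.055',loc(onz(d,w(288,210),.05)), 'tip', loc(onz(d,w(270,262),.056)),'tcp',loc(d['state']['ee_pos']))
E
```

```text
frontleft [ 0.4249 -0.031   0.0507] [-0.0626 -0.0004]
backleft [ 0.4518 -0.0285  0.0549] [-0.0356 -0.0005]
wrist 0.056 [array([-0.0624,  0.0019]), array([-0.0371,  0.001 ]), array([-0.0376, -0.0599])]
wrist 0.065 [array([-0.06  ,  0.0041]), array([-0.0363,  0.0033]), array([-0.0368, -0.0536])]
scene fl 0.05 [-0.0607 -0.0007]
scene fl 0.056 [-0.0664 -0.0083]
scene fl 0.065 [-0.0748 -0.0198]
post [ 0.0008 -0.0212] base~z.055 [-0.0014 -0.0169] tip [-0.0072 -0.0317] tcp [-0.027  -0.0408]
```

The bolt has already moved about 9 mm and the paddle is fully down, so I'll continue with a lighter press.

Call:
carry_out(
  deltas="0 0.4 0.1 0 0.45;0 0.8 0.1 0 0.45;-0.1 1.2 0.1 0 0.45;-0.1 1.6 0.1 0 0.45;-0.2 2 0.1 0 0.45;-0.2 2.4 0.1 0 0.45;-0.2 2.8 0.1 0 0.45;-0.3 3.2 0.1 0 0.45;-0.3 3.2 0.1 0 0.45",
)

```text
clock: 9.98
ee_pos: [0.4661, -0.0418, 0.0536]
orientation: [0.002, 0.676, 0.737, -0.005]
ft_force: [-4.1, -14.3, 17.5]
gripper_width: 0.45
gripper_force: 10.8
```

Call:
carry_out(
  deltas="0 0.2 -0.05 0 0.45;0 0.4 -0.05 0 0.45;0 0.6 -0.05 0 0.45;0 0.6 -0.05 0 0.45;0 0.6 -0.05 0 0.45",
)

```text
clock: 10.6
ee_pos: [0.4659, -0.0397, 0.0536]
orientation: [0.003, 0.677, 0.736, -0.007]
ft_force: [-3.9, -21.9, 23.6]
gripper_width: 0.452
gripper_force: 14.8
```

```bash
python3 - <<'E'
from h import *
import pickle
d=snap('wrist','w3.png'); e=snap('scene','s5.png')
pickle.dump((d,e),open('w3.pkl','wb'))
a=cv2.imread('pics/w3.png')[80:360,130:420]; b=cv2.imread('pics/s5.png')[205:285,245:335]
cv2.imwrite('pics/j5.png',np.hstack([cv2.resize(x,(400,400),interpolation=cv2.INTER_CUBIC) for x in(a,b)]))
E
```

```text
(no output)
```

View pics/j5.png

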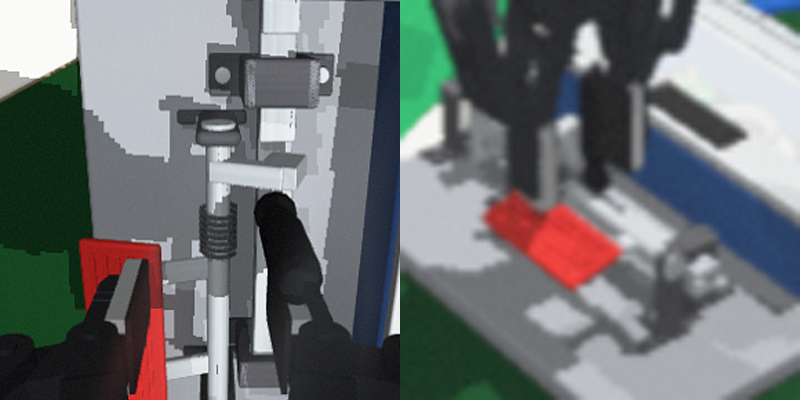

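The post top is now at about (297,285), just behind the catch arm's tooth, with the finger against it.

```bash
python3 - <<'E'
from h import *
import pickle
w=lambda x,y:(x*.725+130,y*.7+80)
for f,a,b in(('w2.pkl',(318,282),(288,210)),('w3.pkl',(296,284),(275,212))):
    d=wpose(pickle.load(open(f,'rb'))[0]);print(loc(onz(d,w(*a),.088)),loc(onz(d,w(*b),.052)),loc(d['state']['ee_pos']))
E
```

```text
[ 0.0008 -0.0212] [-0.0017 -0.0162] [-0.027  -0.0408]
[0.0001 0.0056] [-0.0009  0.0104] [-0.0226 -0.0129]
```

The post has travelled about 34 mm, so the bolt is home. I'll release upward while keeping a slight push on the post.

Call:
carry_out(
  deltas="0 -0.2 0.2 0 0.45;0 -0.3 0.6 0 0.45;0 -0.3 1.2 0 0.45;0 -0.4 1.8 0 0.45;0 -1 2 0 0.45;0 -2 3 0 0.45;0 -2.5 6 0 0.45;0 -2.5 10 0 0.45;0 -2.5 10 0 0.45",
)

```text
clock: 11.82
ee_pos: [0.4718, -0.053, 0.1547]
orientation: [0.003, 0.674, 0.739, 0.003]
ft_force: [0.8, -0.3, -0.6]
gripper_width: 0.45
gripper_force: 0.0
```

```bash
python3 - <<'E'
from h import *
import pickle
d=snap('wrist','w4.png'); e=snap('scene','s6.png')
pickle.dump((d,e),open('w4.pkl','wb'))
a=cv2.imread('pics/w4.png')[:,100:]; b=cv2.imread('pics/s6.png')[185:300,230:380]
cv2.imwrite('pics/j6.png',np.hstack([cv2.resize(x,(400,400),interpolation=cv2.INTER_CUBIC) for x in(a[:,:420],b)]))
E
```

```text
(no output)
```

View pics/j6.png

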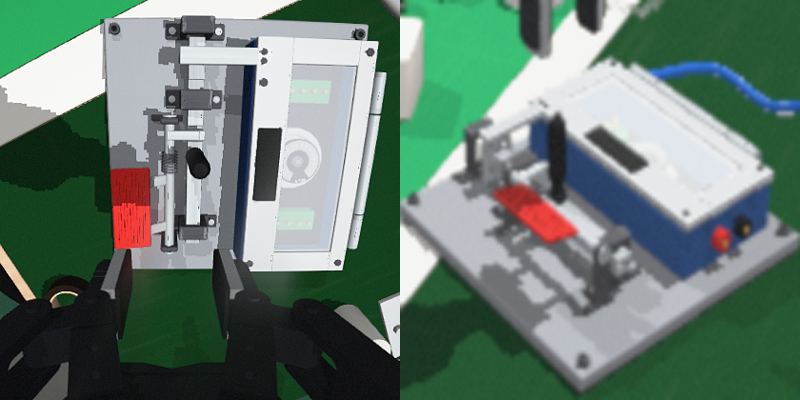

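The lid is shut, the post stands forward and the bolt goes through to the far guide. I'll compare the paddle with its first position to confirm it sprang up.

```bash
python3 - <<'E'
from h import *
import pickle
d,e=pickle.load(open('w4.pkl','rb'));ds=pickle.load(open('ds.pkl','rb'));e2=pickle.load(open('w3.pkl','rb'))[1]
for n,x in(('start',ds['scene']),('held',e2),('now',e)):
    im=x['image'].astype(int)[225:275,250:315]
    m=((im[...,0]>110)&(im[...,1]<90)&(im[...,2]<90)).astype(np.uint8)
    k,l,st,ce=cv2.connectedComponentsWithStats(m);i=1+st[1:,4].argmax();print(n,st[i],ce[i].round(2))
d=wpose(d)
a,s=(202,164),(557-400,122)
u=(a[0]*1.05+100,a[1]*1.05);v=(s[0]*.375+230,s[1]*.2875+185)
p=tri(d,u,e,v);print('post',p,loc(p),loc(onz(e,v,.088)),loc(onz(d,u,.088)))
E
```

```text
start [ 16  13  30  17 249] [30.02 21.01]
held [ 14  18  30  20 307] [28.78 27.51]
now [ 15  13  31  17 251] [29.86 20.96]
post [ 0.49005737 -0.01743978  0.08418868] [0.0035 0.0071] [0.0007 0.0014] [0.002  0.0086]
```

```bash
python3 -c "
from bench import arm
print(arm.job_done())"
```

```text
the job is handed in; nothing more can be done
None
```

The job is handed in: the lid is shut, the bolt was pushed home through the eye with the catch held down, and the catch has sprung back up; partway along I briefly overpressed the paddle (38 N down, about 25 N sideways at the wrist) and eased off, and no verdict was returned.

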